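# Load a ground roller into the spring gauge

## Task

Load the long, thick steel roller from the wooden rack into the green roller gauge. The space is shorter than the roller, so come in nose-down, press the low end against the spring pusher to push it back, then tip the other end down in front of the fixed stop. Leave the roller lying level and fully down in both V-rests, trapped between pusher and stop, and let go of it.

Things in the scene. Friction and masses are not known exactly. Their poses are not given: they have to be found in the camera images.
- roller: The plain bright steel roller to load: 24 mm diameter, 100 mm long, 0.2 to 0.33 kg, both ends alike. Origin at its middle; x runs along its length (it may be turned any way about x). It lies level in one slot of the wooden rack, axis 45 mm above the table. The other two slots hold bystanders: a shorter roller (24 mm by 68 mm long) and a thin pin (12 mm by 100 mm long).
- rack: Light wooden rack, fixed, board 100 (x) by 230 (y) by 12 mm thick; origin under its middle, on the table, z up. Three slots along x at y = -75, 0, +75 mm, each a pair of V-rests 8 mm thick at x = -27 and +27 mm, up to 45 mm high; between them a roller's middle is free for fingers down to the board. A roller lies up to 6 mm off along x.
- seat (a point): Fixed point in the green gauge, 45 mm above the table, where the roller's middle belongs when home. x runs level along the bay from the pusher to the stop, z up. Stop: face at x = +50, 50 wide, top at z = +24 (mm). Two 45-degree V-rests, 8 thick, 34 wide, at x = -32 and +32, outer edges up to z = 0; between them the bay is open sideways, down to the base plate at z = -33.
- pusher (a joint): How far the pusher is pushed back to -x of the seat: 0 free, 0.034 m fully back, 0.012 roller home. A dark steel plate, 44 mm wide, from z = -14 to +22 mm at the seat; face at x = -38 mm when free. Spring 5 N at 0, +0.25 N per mm; it shoves a released roller to the stop. Tipping needs 15 mm or more, best 20 to 25. Behind it a housing, x = -121 to -83, 64 wide, top z = +24.
Mind the look-alikes: they are no part of the job. Leave any blue or yellow look-alike of the roller alone.

How it is judged (in metres and radians):
On the way:
1. the roller, tilted by more than 7 degrees, has one end pressing the pusher back by 10 mm or more (value of joint pusher above 0.01 m and angle between the x axis of roller and the x axis of seat, either way round above 0.12 rad and distance between roller and seat below 0.06 m), for 0.05 s.
At the end, for the whole second after the job is handed in: The roller lies at rest in the gauge, let go of: its middle within 15 mm (towards the pusher) or 10 mm (towards the stop) of its place along the bay, within 10 mm sideways and 8 mm in height, its axis within 7 degrees of the bay's, and the pusher still held back by more than 6 mm (x of roller in the frame of seat between -0.015 and 0.01 m and y of roller in the frame of seat between -0.01 and 0.01 m and z of roller in the frame of seat between -0.008 and 0.008 m and angle between the x axis of roller and the x axis of seat, either way round below 0.12 rad and value of joint pusher above 0.006 m and linear speed of roller below 0.02 m/s); the robot touches nothing.
It also fails if it takes over 42 s, if anything falls off the work surface, if the arm or the gripper's body presses on something with over 40 N, if the wrist force passes 120 N, or if a joint passes its speed limit or range.

## Robot

A 7-joint arm with a two-finger parallel gripper is mounted at the origin on the work surface. World frame = base frame: x ahead of the robot, y to its left, z up, the work surface at z = 0. Lengths are in mm, angles in rad, forces in N, time in s.
With the tool pointing down it reaches from about 400 to 850 mm from the base axis. Payload 6.9 kg.
Tool frame: the origin (TCP) lies midway between the tips of the shut fingers; the grasp point (between the pads) lies 19 mm behind it; z points along the fingers, y is the line along which they close (so a half turn about z gives the same grasp; the last joint's range is limited). The gripper opens to 85 mm and grips with 20 to 120 N. Pads are 22 mm wide; open, the fingers measure 114 mm over their backs; the gripper's body (76 mm by 85 mm) begins 54 mm behind the grasp point. The pads swing forward as they close: fully open they stand 13 mm farther back than shut.
Start: joints at [1.228, 0.507, -0.238, 1.5, 0.126, 1.149, -0.155], TCP at [271.148, -563.107, 231.275] pointing down, gripper open.
Joint ranges: [-3.08, 3.08], [-0.24, 2.05], [-1.43, 1.35], [0, 2.5], [-1.52, 4.66], [0.17, 1.96], [-2.89, 2.89]. Speed limits (rad/s): [2.39, 2.39, 3.14, 3.14, 3.14, 3.14, 3.14].

## Interface

Orientations are given as a rotation vector (axis times angle).
In Python, from bench import ctrl, grab_frame, calibration gives the robot as it stands. The module is installed in compiled form; this text tells all that it offers. Calls block until the motion is done:
- ctrl.goto(position, orientation): joint-space move of the TCP to a pose.
- ctrl.line_to(position, attitude=None, rate=150, guard=None): straight line of the TCP; attitude=None keeps the orientation; rate is the mean speed in mm/s. With guard (N) it stops when the force on the tool has changed by that much, and returns True; else False.
- ctrl.move_j(angles): joint-space move.
- ctrl.let_go() and ctrl.close_gripper(force=None): open the fingers fully, or close them until they stop; force is the grip in N (None keeps the last).
- ctrl.pause(seconds).
- ctrl.inverse_kinematics(position, orientation): joint angles nearest the present ones, or None.
- ctrl.read_state(): the state.
- grab_frame(name): name is "side" or "top"; returns (picture, depth): 384x512x3 uint8, blue, green, red; 384x512 float32, mm along the optical axis (not along the pixel's ray), 0 where there is no reading.
- calibration(name): a dict with "fov_y" (degrees; the focal length in pixels is half the picture's height over the tangent of half this angle, whatever the lens; pixels are square), "cx", "cy" (the principal point, pixels), "rvec" (rotation vector, rad) and "tvec" (3), from world to camera coordinates, as OpenCV has them. Camera axes: x right, y down, z forward; pixel columns grow to the right and rows downward; lengths in mm; the calibration is good to about 2 mm. A picture is of the moment at which its call begins. calibration takes no time and is no camera call.
A pose or a line that the arm cannot do raises ctrl.IKError and nothing moves.
- ctrl.close_job(): hands the job in; it is judged then, once.
The state is a dict: "time": time; "qpos": joint angles; "dq": joint speeds; "joint_torque": joint torques, N m; "tcp_pos": TCP position; "eef_rot": TCP orientation; "wrist_force": force on the tool from outside, world axes, zero at the start; "moment": the same for the moment, N m; "finger_gap": opening from 0.0 (shut) to 1.0 (fully open); "finger_force": force on a finger pad.
Only numpy, scipy, OpenCV 4.12 (cv2) and the standard library are available. Lean on these libraries where they do the work, as an engineer would, in place of code of your own. Each camera call takes 0.05 s, during which the arm holds its last target. There are 200 camera calls.

## Working session

There is one attempt and no reset: what is moved stays moved. The work goes in short steps, each a Python script; the robot and the scene stay as the last script left them, time stands still between calls to the robot, and variables do not carry over. Pictures are saved under pics/ and viewed, at most 10 in all, crops included, and the job is handed in when it is done.

```bash
mkdir -p pics
cat > h.py <<'E'
import numpy as np, cv2
from bench import ctrl, grab_frame, calibration
def cam(n):
    c=calibration(n); f=192/np.tan(np.radians(c["fov_y"])/2)
    R=cv2.Rodrigues(np.array(c["rvec"],float))[0]; t=np.array(c["tvec"],float).ravel()
    return f,c["cx"],c["cy"],R,t
def world(n,d):
    f,cx,cy,R,t=cam(n); v,u=np.mgrid[:384,:512]
    P=np.stack([(u-cx)/f*d,(v-cy)/f*d,d],-1)
    W=(P-t)@R; W[d<=0]=np.nan
    return W
E
python3 - <<'E'
from h import *
for n in("side","top"):
    p,d=grab_frame(n); cv2.imwrite(f"pics/{n}0.png",p); np.save(f"{n}0.npy",d); 
    print(n,calibration(n),(d>0).mean())
    f,cx,cy,R,t=cam(n); print(-R.T@t,R[2])
s=ctrl.read_state(); print(s)
E
```

```text
side {'fov_y': 57.140587290029124, 'cx': 251.47806485242887, 'cy': 190.018601812563, 'rvec': array([ 0.25461725, -2.66198431,  1.45549914]), 'tvec': array([509.4261197 ,  87.53865792, 917.75507798])} 0.9960784912109375
[357.70504652 809.49573061 571.15333585] [ 0.16446091 -0.82590793 -0.53928536]
top {'fov_y': 42.325577206164226, 'cx': 254.3202036604354, 'cy': 194.46389684082186, 'rvec': array([ 2.16034475, -2.13756524,  0.18853715]), 'tvec': array([  26.62034828,  531.14439609, 1078.33275701])} 0.9962107340494791
[ 356.87966587   52.71602191 1146.94484279] [ 0.15537985 -0.01828179 -0.98768562]
{'time': 0.1, 'qpos': array([ 1.22750477,  0.50826307, -0.23751732,  1.50101771,  0.12572034,
        1.14891102, -0.15479861]), 'dq': array([-0.00043378, -0.00037633,  0.00111707, -0.00146342, -0.0016076 ,
       -0.00082937, -0.00142195]), 'joint_torque': array([-4.98192210e-03, -6.21837258e+01, -2.19475932e+00, -2.50207007e+01,
        1.25146206e-02,  7.75884575e-03, -2.69900693e-05]), 'tcp_pos': array([ 270.90047101, -562.74424734,  230.51557326]), 'eef_rot': array([-3.06130906e+00, -6.98723723e-01,  6.43792587e-04]), 'wrist_force': array([-0.40561892,  0.48755864, -0.23511953]), 'moment': array([-0.01578541,  0.05211001, -0.06405536]), 'finger_force': 0.0, 'finger_gap': 0.9990378707577451}
```

View pics/top0.png

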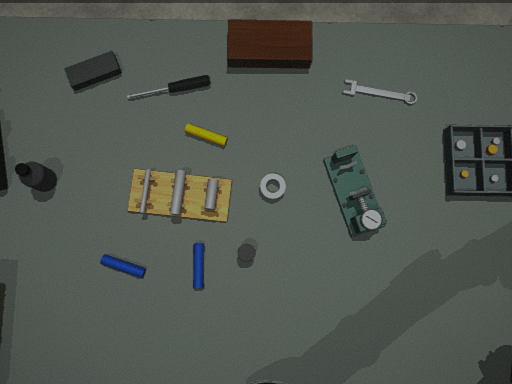

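View pics/side0.png

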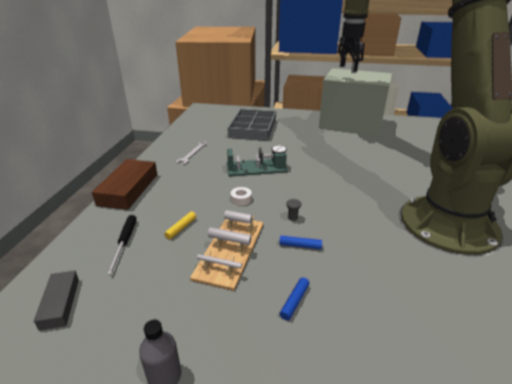

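Top view: candidates in the rack are the thin pin (146,190), the long thick roller (179,192) and the short roller (212,193). The middle one is both long and thick. Blue (123,265), (198,266) and yellow (206,134) are look-alikes. The gauge has its stop at (343,155) and its pusher/housing at (360–370,195–220).

Run:
```python
from h import *
p=cv2.imread("pics/top0.png"); 
c1=cv2.resize(p[160:230,120:240],None,fx=5,fy=5,interpolation=cv2.INTER_CUBIC)
c2=cv2.resize(p[140:240,315:395],None,fx=3.5,fy=3.5,interpolation=cv2.INTER_CUBIC)[:350]
s=cv2.imread("pics/side0.png"); c3=cv2.resize(s[140:185,215:300],None,fx=4,fy=4); 
o=np.zeros((540,600+c2.shape[1]-400,3),np.uint8)
o=np.zeros((560,800,3),np.uint8)
c1=cv2.resize(c1,(500,292)); o[:292,:500]=c1; o[:350,510:510+c2.shape[1]]=c2; o[370:550,:340]=c3
cv2.imwrite("pics/crop.png",o)
for n,boxes in(("top",dict(rack=(120,160,240,230),gauge=(315,140,395,245))),("side",dict(rack=(190,205,270,290),gauge=(220,140,295,180)))):
    W=world(n,np.load(f"{n}0.npy"))
    print(n,"table z",np.nanmedian(W[300:340,300:380,2]) if n=="top" else np.nanmedian(W[280:330,350:400,2]))
    for k,(a,b,c,d) in boxes.items():
        Q=W[b:d,a:c].reshape(-1,3); Q=Q[Q[:,2]>(48 if k=="rack" else 6)]
        print(k,len(Q),Q.min(0),Q.max(0),Q.mean(0))
        if k=="rack":
            lab=None
            _,L,st,ce=cv2.connectedComponentsWithStats((W[b:d,a:c,2]>48).astype(np.uint8))
            for i in range(1,len(st)):
                if st[i,4]>15:
                    q=W[b:d,a:c][L==i]; m=q.mean(0); ev,V=np.linalg.eigh(np.cov(q[:,:2].T)); e=(q[:,:2]-m[:2])@V[:,1]
                    print("  blob",st[i,4],m.round(1),"dir",V[:,1].round(3),"len",np.ptp(e).round(),"mid",(m[:2]+V[:,1]*(e.max()+e.min())/2).round(1),"zmax",np.percentile(q[:,2],90).round(1))
        else:
            for h in (5,25,50,62): 
                q=Q[(Q[:,2]>h)].astype(np.float32); r=cv2.minAreaRect(q[:,:2]); print("  h",h,len(q),r)
```

```text
top table z -0.3478125331664326
rack 734 [482.83401603 116.16924935  48.02135639] [582.64412029 291.8607889   63.77676248] [531.22653899 173.51381209  54.43788226]
  blob 435 [532.3 203.5  54.5] dir [-0.995  0.099] len 99.0 mid [532.8 203.5] zmax 57.9
  blob 297 [529.5 128.9  54.5] dir [-0.996  0.095] len 68.0 mid [529.8 128.8] zmax 58.2
gauge 3094 [ 432.82261456 -290.0473423     6.00569843] [ 666.90686774 -118.06710547   75.57518405] [ 542.66692712 -196.43710481   29.57847116]Traceback (most recent call last):
  File "<stdin>", line 25, in <module>
cv2.error: OpenCV(4.12.0) /io/opencv/modules/imgproc/src/convhull.cpp:143: error: (-215:Assertion failed) total >= 0 && (depth == CV_32F || depth == CV_32S) in function 'convexHull'
```

View pics/crop.png

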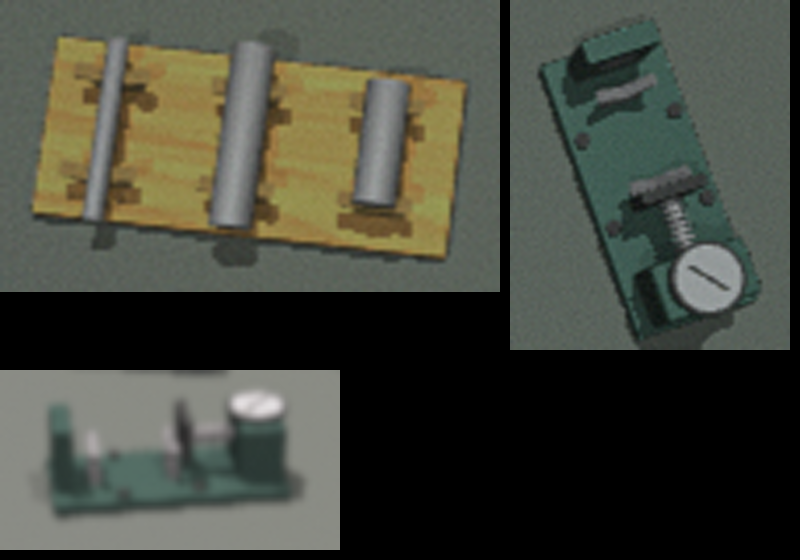

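Run:
```python
from h import *
ctr={}
for n,(a,b,c,d),(ra,rb,rc,rd) in(("top",(315,140,395,245),(120,160,240,230)),("side",(220,140,295,180),(190,205,270,290))):
    W=world(n,np.load(f"{n}0.npy"))
    q=W[rb:rd,ra:rc]; m=(q[...,2]>48).astype(np.uint8); _,L,st,_=cv2.connectedComponentsWithStats(m)
    for i in range(1,len(st)):
        if st[i,4]>15:
            x=q[L==i]; print(n,"rackblob",st[i,4],x.mean(0).round(1),np.percentile(x[:,2],95).round(1),"x",x[:,0].min().round(1),x[:,0].max().round(1))
    Q=W[b:d,a:c].reshape(-1,3)
    pl=Q[(Q[:,2]>8)&(Q[:,2]<16)]
    r=cv2.minAreaRect(pl[:,:2].astype(np.float32)); print(n,"plate",r,np.median(pl[:,2]))
    # coordinates along approx bay axis (pusher->stop)
    bx=cv2.boxPoints(r); e=[bx[1]-bx[0],bx[2]-bx[1]]; e=max(e,key=np.linalg.norm); u=e/np.linalg.norm(e)
    if u[0]<0:u=-u
    v=np.array([-u[1],u[0]]); C=np.array(r[0]); print("u",u,np.degrees(np.arctan2(u[1],u[0])))
    H=Q[Q[:,2]>20]; s=(H[:,:2]-C)@u; w=(H[:,:2]-C)@v
    for k in np.arange(-110,110,6):
        mm=(s>=k)&(s<k+6)
        if mm.sum()>2: print(int(k),mm.sum(),"z",np.percentile(H[mm,2],[10,50,95]).round(),"w",w[mm].min().round(1),w[mm].max().round(1))
```

```text
top rackblob 435 [532.3 203.5  54.5] 58.6 x 482.8 582.6
top rackblob 297 [529.5 128.9  54.5] 58.7 x 495.6 563.5
top plate ((557.8270874023438, -195.94097900390625), (219.87403869628906, 85.26402282714844), 18.762868881225586) 11.923907998879063
u [0.94685787 0.3216522 ] 18.762873
-110 55 z [58. 66. 71.] w -30.8 30.9
-104 94 z [51. 66. 71.] w -32.3 32.1
-98 90 z [57. 67. 71.] w -31.5 31.7
-92 85 z [47. 67. 72.] w -32.1 31.6
-86 91 z [57. 67. 71.] w -32.1 31.8
-80 91 z [49. 67. 71.] w -32.4 31.7
-74 80 z [56. 65. 70.] w -32.1 32.1
-68 22 z [52. 67. 69.] w -12.2 11.4
-62 13 z [45. 49. 56.] w -5.3 6.5
-56 14 z [47. 50. 53.] w -8.2 6.9
-50 19 z [42. 49. 52.] w -7.2 8.1
-44 15 z [46. 50. 53.] w -7.3 7.8
-38 14 z [46. 49. 53.] w -7.0 5.8
-32 77 z [43. 66. 71.] w -22.2 22.1
-26 36 z [37. 65. 68.] w -21.4 21.5
-20 47 z [29. 38. 46.] w -19.7 19.9
-14 4 z [32. 39. 44.] w -16.8 8.8
40 42 z [24. 35. 46.] w -18.6 19.6
46 31 z [31. 39. 46.] w -19.4 20.1
58 6 z [31. 56. 68.] w -13.6 21.1
64 131 z [27. 60. 71.] w -24.6 25.4
70 72 z [42. 68. 72.] w -24.9 25.6
76 49 z [54. 68. 71.] w -22.9 25.4
side ra
[... 340 characters left out ...]
2.5
-86 36 z [28. 59. 68.] w -17.9 33.1
-80 33 z [31. 60. 68.] w -20.0 35.1
-74 40 z [28. 55. 68.] w -20.8 34.8
-68 39 z [26. 54. 68.] w -27.2 33.7
-62 42 z [28. 55. 67.] w -18.5 33.0
-56 40 z [26. 46. 67.] w -23.0 23.1
-50 9 z [39. 45. 50.] w -2.4 7.8
-44 8 z [39. 45. 49.] w -3.4 7.2
-38 6 z [40. 46. 51.] w -2.0 5.7
-32 7 z [40. 45. 51.] w -0.9 8.0
-26 8 z [43. 47. 51.] w -0.3 6.6
-20 17 z [36. 59. 67.] w -14.9 22.9
-14 37 z [35. 52. 67.] w -16.7 25.5
-8 18 z [23. 34. 45.] w -17.5 20.7
-2 14 z [24. 32. 43.] w -14.9 17.7
52 6 z [22. 27. 41.] w -14.7 15.5
58 20 z [25. 35. 44.] w -15.2 22.0
76 28 z [26. 45. 68.] w -22.5 28.3
82 40 z [27. 56. 68.] w -19.7 29.4
88 44 z [30. 54. 68.] w -24.1 26.3
```

The crop confirms it: the middle rack roller is the long, thick one, and the gauge's stop is at the far end with the pusher and housing at the near end. In the top view the seat comes to about (571,-191) with yaw 18.8°; the two cameras together give about (569,-190). I'll grasp now.

```bash
cat >> h.py <<'E'
from scipy.spatial.transform import Rotation as Rn
def rot(yaw,tilt=0):   # tool x along roller (a), tool y = -v, tool z = d; tilt>0: -x end low
    c,s=np.cos(np.radians(yaw)),np.sin(np.radians(yaw)); u=np.array([c,s,0]);v=np.array([-s,c,0]);Z=np.array([0,0,1.])
    t=np.radians(tilt); a=np.cos(t)*u+np.sin(t)*Z; d=np.sin(t)*u-np.cos(t)*Z
    return np.stack([a,-v,d],1)
def rv(M): return Rn.from_matrix(M).as_rotvec()
def st(): 
    s=ctrl.read_state(); print("t",round(s["time"],2),"tcp",s["tcp_pos"].round(1),"F",s["wrist_force"].round(1),"gap",round(s["finger_gap"],3),"ff",round(s["finger_force"],1)); return s
E
python3 - <<'E'
from h import *
o=rv(rot(-5.6)); P=[531.8,204.8]
print(ctrl.inverse_kinematics(P+[26],o))
for th in (0,25): print(th,ctrl.inverse_kinematics([560,-190,60],rv(rot(18.76,th))))
ctrl.goto(P+[130],o); st()
print(ctrl.line_to(P+[26],rate=120,guard=12)); st()
E
```

```text
[-0.24719191  0.66800246 -0.25640147  1.88111218  0.27136059  0.62617153
 -2.34044436]
0 [ 0.43969627  0.64194605 -0.24502991  1.79724463  0.21982612  0.7289647
 -1.16647378]
25 [ 0.63050171  0.57896431 -0.23567668  2.1161692  -0.88927146  0.22443701
  0.05822401]
t 2.98 tcp [532.2 203.9 130. ] F [ 0.2  0.2 -0.6] gap 1.003 ff 0.0
False
t 3.99 tcp [532.2 205.1  26.6] F [-0.3  0.1 -0.7] gap 1.0 ff 0.0
```

Run:
```python
from h import *
ctrl.close_gripper(90); st()
s=ctrl.read_state(); p=s["tcp_pos"]
ctrl.line_to([p[0],p[1],150],rate=150); s=st()
th=None
for n in("top","side"):
    p,d=grab_frame(n); cv2.imwrite(f"pics/{n}1.png",p); np.save(f"{n}1.npy",d)
    W=world(n,d); M=Rn.from_rotvec(s["eef_rot"]).as_matrix(); g=s["tcp_pos"]-19*M[:,2]
    L=(W-g)@M   # tool frame about grasp point
    m=(np.abs(L[...,1])<16)&(np.abs(L[...,2])<16)&(np.abs(L[...,0])<75)
    q=L[m]; print(n,m.sum(),q.min(0).round(1),q.max(0).round(1))
    for sg in(-1,1):
        e=q[sg*q[:,0]>18]
        if len(e): print(sg,len(e),"x ext",np.percentile(sg*e[:,0],[50,98,100]).round(1),"mean",e.mean(0).round(1),"zmin",np.percentile(e[:,2],5).round(1))
q0=s["qpos"]
for t in (0,20,22): 
    r=ctrl.inverse_kinematics([560,-190,100],rv(rot(18.76,t))); print(t,r)
```

```text
t 4.6 tcp [532.  205.3  26.5] F [-0.8  0.3  5.3] gap 0.251 ff 87.8
t 5.58 tcp [531.4 204.7 149. ] F [ 0.6  0.8 -2.6] gap 0.249 ff 88.1Traceback (most recent call last):
  File "<stdin>", line 11, in <module>
    return umr_minimum(a, axis, None, out, keepdims, initial, where)
ValueError: zero-size array to reduction operation minimum which has no identity
```

Run:
```python
from h import *
s=st()
for n in("top","side"):
    p,d=grab_frame(n); cv2.imwrite(f"pics/{n}1.png",p)
    W=world(n,d); M=Rn.from_rotvec(s["eef_rot"]).as_matrix(); g=s["tcp_pos"]-19*M[:,2]
    L=(W-g)@M
    m=(np.abs(L[...,1])<20)&(np.abs(L[...,2])<20)&(np.abs(L[...,0])<75)
    q=L[m]; print(n,m.sum(),M.round(2).tolist())
    for sg in(-1,1):
        e=q[sg*q[:,0]>18]
        if len(e): print(sg,len(e),"x ext",np.percentile(sg*e[:,0],[50,98,100]).round(1),"mean",e.mean(0).round(1),"zmin",np.percentile(e[:,2],5).round(1))
a=cv2.imread("pics/top1.png");b=cv2.imread("pics/side1.png")
cv2.imwrite("pics/held.png",np.hstack([a[90:290,100:300],b[100:300,130:330]]).repeat(2,0).repeat(2,1))
for t in (0,20,22): 
    r=ctrl.inverse_kinematics([560,-190,100],rv(rot(18.76,t))); print(t,r)
```

```text
t 5.62 tcp [531.3 204.8 148.8] F [-0.1 -1.  -2.6] gap 0.251 ff 88.1
top 0 [[1.0, -0.1, -0.0], [-0.1, -1.0, -0.0], [-0.0, 0.0, -1.0]]
side 457 [[1.0, -0.1, -0.0], [-0.1, -1.0, -0.0], [-0.0, 0.0, -1.0]]
-1 194 x ext [36.9 50.9 51.6] mean [-36.2  -6.6  -3.3] zmin -10.5
1 125 x ext [36.1 48.1 49. ] mean [35.2 -8.4 -2.6] zmin -10.2
0 [ 0.64804881  0.63713561 -0.5866423   1.75825416  0.44116901  0.88077938
 -1.37801962]
20 [ 0.90564286  0.5863132  -0.71986131  2.01846788  0.42681066  0.40306784
 -1.28705061]
22 [ 0.93976214  0.59160352 -0.74593192  2.04285928  0.44726739  0.35778469
 -1.2948285 ]
```

View pics/held.png

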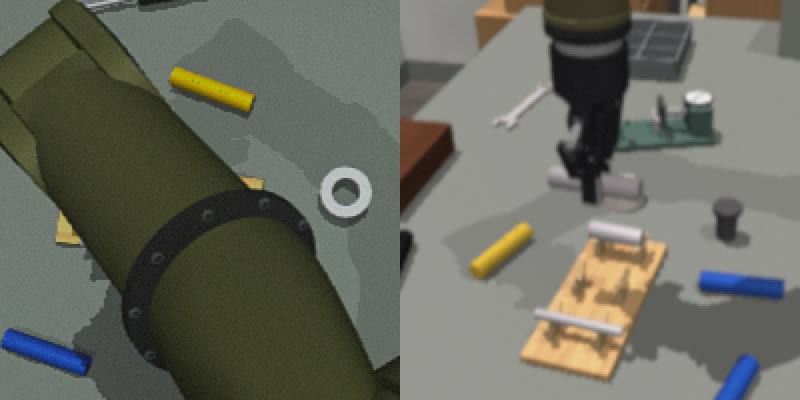

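```bash
cat >> h.py <<'E'
SEAT=np.array([569.,-190,45]); YAW=18.76
def pose(x,z,tilt,y=0):
    M=rot(YAW,tilt); R0=rot(YAW)
    return SEAT+x*R0[:,0]-y*R0[:,1]+np.array([0,0,z])+19*M[:,2], rv(M)
def E2mid(xc,Ez,t):  # xc: x of upper corner of low end, Ez: height of low end centre
    r=np.radians(t); return xc+12*np.sin(r)+50*np.cos(r), Ez+50*np.sin(r)
def where():
    s=st(); M=Rn.from_rotvec(s["eef_rot"]).as_matrix(); g=s["tcp_pos"]-19*M[:,2]; R0=rot(YAW)
    l=R0.T@(g-SEAT); t=np.degrees(np.arcsin(M[2,0])); r=np.radians(t)
    print("  mid in seat",l[0].round(1),-l[1].round(1),-l[2].round(1),"tilt",t.round(1),"corner x",(l[0]-50*np.cos(r)-12*np.sin(r)).round(1),"Ez",(-l[2]-50*np.sin(r)).round(1))
    f=R0.T@s["wrist_force"]; print("  F seat",f[0].round(1),-f[1].round(1),-f[2].round(1))
E
python3 - <<'E'
from h import *
T=22
x,z=E2mid(-30,5,T)
ctrl.goto(*pose(x,z+70,T)); where()
print(ctrl.line_to(*pose(x,z+18,T),rate=120,guard=15)); where()
for n in("top","side"):
    p,d=grab_frame(n); cv2.imwrite(f"pics/{n}2.png",p); np.save(f"{n}2.npy",d)
a=cv2.imread("pics/top2.png")[120:250,290:420];b=cv2.imread("pics/side2.png")[90:190,205:335]
cv2.imwrite("pics/g.png",np.hstack([cv2.resize(a,(390,390)),cv2.resize(b,(390,300))[:300].copy() if 0 else cv2.copyMakeBorder(cv2.resize(b,(390,300)),0,90,0,0,cv2.BORDER_CONSTANT)]))
E
```

```text
t 7.19 tcp [ 596.  -179.4  121.4] F [-0.4  0.7 -2. ] gap 0.252 ff 88.1
  mid in seat 21.8 1.3 94.0 tilt 22.0 corner x -29.0 Ez 75.2
  F seat -0.2 0.7 -2.0
False
t 7.78 tcp [ 596.2 -180.1   69.5] F [ 0.5  0.6 -1.3] gap 0.253 ff 88.1
  mid in seat 21.8 0.7 42.1 tilt 22.0 corner x -29.1 Ez 23.4
  F seat 0.6 0.4 -1.3
```

View pics/g.png

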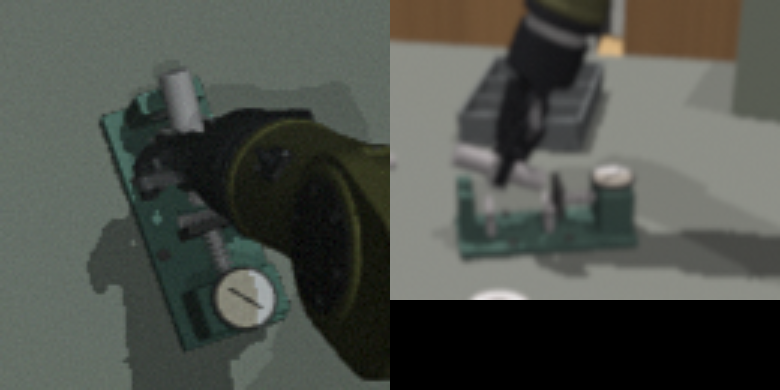

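Run:
```python
from h import *
R0=rot(YAW); u,v=R0[:,0],-R0[:,1]
s=ctrl.read_state(); M=Rn.from_rotvec(s["eef_rot"]).as_matrix(); g=s["tcp_pos"]-19*M[:,2]
for n in("top","side"):
    W=world(n,np.load(n+"2.npy")); L=(W-g)@M
    m=(np.abs(L[...,1])<16)&(np.abs(L[...,2])<16)&(np.abs(L[...,0])<60)&(np.abs(L[...,0])>20)
    q=L[m]; e=q[q[:,0]>20]; f=q[q[:,0]<-20]
    print(n,"hi",len(e),e.min(0).round(1),e.max(0).round(1),"lo",len(f),*( [f.min(0).round(1),f.max(0).round(1)] if len(f) else []))
    S=W-SEAT; X=S@u;Y=S@v;Z=S[...,2]
    for nm,mm in dict(stop=(X>44)&(X<80)&(Z>15)&(Z<28)&(abs(Y)<35),pusher=(X>-58)&(X<-28)&(Z>-2)&(Z<28)&(abs(Y)<30),vstop=(X>24)&(X<42)&(Z<3)&(Z>-20)&(abs(Y)<24)).items():
        if mm.sum()>5: print(n,nm,mm.sum(),"X",np.percentile(X[mm],[2,50,98]).round(1),"Y",np.percentile(Y[mm],[1,99]).round(1),"Z",np.percentile(Z[mm],[50,97]).round(1))
```

```text
top hi 169 [ 20.5 -12.6 -15.6] [52.  11.4 15.8] lo 19 [-49.4 -11.7 -10.4] [-37.9  -5.5   1. ]
top stop 89 X [51.9 59.1 67.3] Y [-26.2  23.5] Z [23.1 27.3]
top pusher 108 X [-57.1 -42.9 -31.3] Y [-12.5  20. ] Z [11.4 24.3]
side hi 76 [ 20.6 -15.9 -10.2] [49.3  5.9 11.9] lo 68 [-50.4 -15.7 -11.4] [-20.1   0.6  12.6]
side stop 46 X [50.8 58.5 65.7] Y [-22.1  27.6] Z [22.  24.5]
side pusher 50 X [-56.5 -41.  -38. ] Y [-17.   23.9] Z [11.  21.7]
side vstop 23 X [29.3 33.  35.7] Y [-17.   19.5] Z [-9.7 -2.5]
```

Run:
```python
from h import *
T=22
x,z=E2mid(-30,5.5,T)
print("down",ctrl.line_to(*pose(x,z,T),rate=60,guard=8)); where()
x2,_=E2mid(-46,5.5,T)
print("contact",ctrl.line_to(*pose(x2,z,T),rate=40,guard=3.5)); where()
```

```text
down True
t 8.27 tcp [ 595.6 -181.4   50.8] F [-1.6 -0.7  6.7] gap 0.257 ff 89.1
  mid in seat 20.8 -0.4 23.4 tilt 22.0 corner x -30.1 Ez 4.6
  F seat -1.8 -0.2 6.7
contact True
t 8.47 tcp [ 593.  -182.2   50.3] F [-4.2 -1.5  1.4] gap 0.253 ff 88.7
  mid in seat 18.1 -0.3 22.9 tilt 22.0 corner x -32.8 Ez 4.2
  F seat -4.4 -0.1 1.4
```

Run:
```python
from h import *
ctrl.pause(0.2); where()
p,d=grab_frame("side"); q,_=grab_frame("top"); b=p[100:190,205:325]; a=q[130:230,300:420]
cv2.imwrite("pics/g3.png",np.hstack([cv2.resize(b,(480,360),interpolation=cv2.INTER_CUBIC),cv2.resize(a,(320,267)).copy() if 0 else cv2.copyMakeBorder(cv2.resize(a,(310,258)),0,102,0,0,cv2.BORDER_CONSTANT)]))
s=ctrl.read_state(); M=Rn.from_rotvec(s["eef_rot"]).as_matrix(); g=s["tcp_pos"]-19*M[:,2]
L=(world("side",d)-g)@M
m=(np.abs(L[...,1])<18)&(np.abs(L[...,2])<18)&(np.abs(L[...,0])<52)&(np.abs(L[...,0])>20)
for sg in(-1,1):
    e=L[m&(sg*L[...,0]>20)]; print(sg,len(e),np.percentile(sg*e[:,0],98).round(1),"top z",np.percentile(e[:,2],[3,50]).round(1))
```

```text
t 8.68 tcp [ 592.9 -182.2   50.1] F [-6.2 -2.8  3.4] gap 0.256 ff 88.7
  mid in seat 18.1 -0.3 22.7 tilt 21.9 corner x -32.8 Ez 4.1
  F seat -6.7 -0.6 3.4
-1 68 49.6 top z [-10.4  -2.6]
1 91 48.7 top z [-10.9  -2. ]
```

View pics/g3.png

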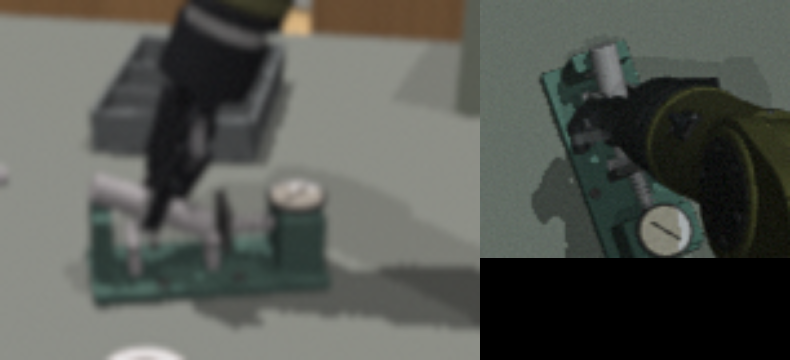

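The picture shows why: the roller's high end rests on the stop's top edge, since its underside sits below z=24 at x=50. I'll raise it, steepen to 25° and continue.

Run:
```python
from h import *
T=25
for c,t in((-34,25),(-62,25),(-62,12),(-62,0)):
    x,z=E2mid(c,6.5,t); print(c,t,np.round(ctrl.inverse_kinematics(*pose(x,z,t)),2))
x,z=E2mid(-31,12,T); ctrl.line_to(*pose(x,z,T),rate=40); where()
x,z=E2mid(-33,6.5,T); print("down",ctrl.line_to(*pose(x,z,T),rate=40,guard=6)); ctrl.pause(.1); where()
x,z=E2mid(-50,6.5,T); print("push",ctrl.line_to(*pose(x,z,T),rate=40,guard=25)); ctrl.pause(.1); where()
```

```text
-34 25 [ 0.83  0.67 -0.62  2.05  0.47  0.19 -1.3 ]
-62 25 [ 1.    0.71 -0.84  2.1   0.97  0.27 -1.76]
-62 12 [ 0.71  0.66 -0.53  1.96  0.45  0.46 -1.33]
-62 0 [ 0.57  0.7  -0.45  1.82  0.44  0.72 -1.37]
t 9.18 tcp [ 594.8 -181.3   60.7] F [-0.2 -0.5 -2.7] gap 0.255 ff 88.2
  mid in seat 19.2 -0.1 32.9 tilt 25.0 corner x -31.2 Ez 11.8
  F seat -0.3 -0.4 -2.7
down False
t 9.58 tcp [ 593.2 -181.6   55.3] F [ 0.9 -0.2 -2.5] gap 0.252 ff 88.2
  mid in seat 17.6 0.2 27.5 tilt 25.0 corner x -32.8 Ez 6.4
  F seat 0.8 -0.5 -2.5
push False
t 10.26 tcp [ 578.9 -186.6   56.7] F [ 6.9  2.8 -4.5] gap 0.252 ff 88.2
  mid in seat 2.4 0.1 28.9 tilt 25.3 corner x -47.9 Ez 7.5
  F seat 7.4 0.5 -4.5
```

Run:
```python
from h import *
T=25
x,z=E2mid(-63,5.5,T); print("push",ctrl.line_to(*pose(x,z,T),rate=40,guard=25)); ctrl.pause(.15); where()
for t,ez in((18,5),(12,4.5),(6,4),(2,3.5)):
    x,z=E2mid(-63,ez,t); g=ctrl.line_to(*pose(x,z,t),rate=25,guard=15); print(t,g); where()
    if g: break
```

```text
push False
t 10.88 tcp [ 568.2 -190.2   56.6] F [ 9.7  3.9 -1.7] gap 0.25 ff 88.2
  mid in seat -9.0 0.1 28.8 tilt 25.4 corner x -59.3 Ez 7.3
  F seat 10.4 0.6 -1.7
18 False
t 11.32 tcp [ 567.9 -190.2   49.6] F [ 9.4  2.8 -2.6] gap 0.251 ff 88.3
  mid in seat -7.1 0.2 22.6 tilt 18.5 corner x -58.4 Ez 6.7
  F seat 9.8 -0.4 -2.6
12 False
t 11.72 tcp [ 566.6 -190.7   43.4] F [ 9.1  4.2 -1.7] gap 0.252 ff 88.5
  mid in seat -6.6 0.1 16.9 tilt 12.5 corner x -58.0 Ez 6.1
  F seat 10.0 1.0 -1.7
6 False
t 12.12 tcp [ 564.6 -191.4   37.3] F [ 9.2  4.4 -0.3] gap 0.251 ff 88.8
  mid in seat -6.8 0.1 11.2 tilt 6.6 corner x -57.8 Ez 5.5
  F seat 10.1 1.2 -0.3
2 False
t 12.46 tcp [ 563.  -192.    33.2] F [10.3  4.6  1.9] gap 0.248 ff 89.1
  mid in seat -7.2 0.0 7.2 tilt 2.6 corner x -57.7 Ez 5.0
  F seat 11.2 1.0 1.9
```

Run:
```python
from h import *
print(ctrl.line_to(*pose(-11,3,0),rate=25,guard=12)); ctrl.pause(.1); where()
print(ctrl.line_to(*pose(-11,-3,0),rate=20,guard=8)); ctrl.pause(.1); where()
p,d=grab_frame("side"); b=p[100:190,205:325]; q,_=grab_frame("top"); a=q[130:230,300:420]
cv2.imwrite("pics/g4.png",np.hstack([cv2.resize(b,(480,360),interpolation=cv2.INTER_CUBIC),cv2.copyMakeBorder(cv2.resize(a,(310,258)),0,102,0,0,cv2.BORDER_CONSTANT)]))
s=ctrl.read_state(); M=Rn.from_rotvec(s["eef_rot"]).as_matrix(); g=s["tcp_pos"]-19*M[:,2]
L=(world("side",d)-g)@M
m=(np.abs(L[...,1])<18)&(np.abs(L[...,2])<14)&(np.abs(L[...,0])<52)&(np.abs(L[...,0])>18)
for sg in(-1,1):
    e=L[m&(sg*L[...,0]>18)]; print(sg,len(e),"top z",np.percentile(e[:,2],[3,10]).round(1))
```

```text
False
t 12.81 tcp [ 563.5 -192.1   30.8] F [8.1 2.7 1.8] gap 0.252 ff 89.1
  mid in seat -6.1 -0.2 4.8 tilt 0.6 corner x -56.2 Ez 4.3
  F seat 8.5 -0.1 1.8
True
t 13.18 tcp [ 566.8 -191.6   27.9] F [ 8.8  0.4 -2.5] gap 0.249 ff 89.0
  mid in seat -3.0 -0.7 1.9 tilt 0.9 corner x -53.1 Ez 1.0
  F seat 8.5 -2.5 -2.5
-1 78 top z [-11.4  -9.7]
1 77 top z [-9.7 -9.1]
```

View pics/g4.png

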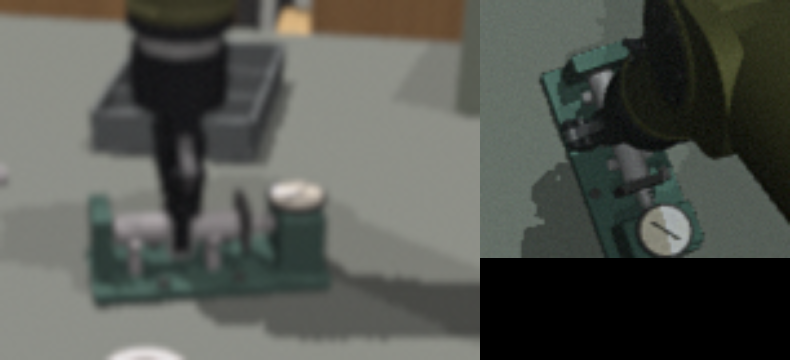

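The pictures show the roller lying nearly level between the stop and the pushed-back pusher, about 2 mm above home. I'll settle it, release and retreat.

Run:
```python
from h import *
print(ctrl.line_to(*pose(-4,-1,0),rate=15,guard=8)); where()
ctrl.let_go(); ctrl.pause(.3); where()
s=ctrl.read_state(); p=s["tcp_pos"]; ctrl.line_to([p[0],p[1],p[2]+130],rate=120); where()
ctrl.goto([400,-420,260],rv(rot(18.76)));st()
for n in("top","side"):
    im,d=grab_frame(n); cv2.imwrite(f"pics/{n}5.png",im)
    R0=rot(YAW); S=world(n,d)-SEAT; X=S@R0[:,0];Y=-S@R0[:,1];Z=S[...,2]
    m=(abs(X)<28)&(abs(Y)<14)&(Z>-6); print(n,m.sum(),"top Z at -x/+x",[np.percentile(Z[m&k],95).round(1) for k in(X<-15,X>15)],"Y",[np.median(Y[m&k]).round(1) for k in(X<-15,X>15)])
    m=(Z>-4)&(abs(Y)<8)&(X>-56)&(X<56); h=np.histogram(X[m],np.arange(-64,60,4)); 
    f=(Z>14)&(abs(Y)<22)&(X>-75)&(X<-30); print("pusher X",np.percentile(X[f],[5,50,95]).round(1) if f.any() else None)
a=cv2.imread("pics/top5.png")[130:240,310:400];b=cv2.imread("pics/side5.png")[135:185,215:300]
cv2.imwrite("pics/g5.png",np.hstack([cv2.resize(a,(295,360)),cv2.copyMakeBorder(cv2.resize(b,(490,288)),0,72,0,0,cv2.BORDER_CONSTANT)]))
```

```text
True
t 13.49 tcp [ 569.9 -190.9   27.3] F [6.9 1.1 0.4] gap 0.25 ff 89.2
  mid in seat 0.3 -1.1 1.3 tilt 0.7 corner x -49.8 Ez 0.6
  F seat 6.8 -1.2 0.4
t 14.43 tcp [ 567.2 -191.    26. ] F [-0.3  0.3  0.6] gap 1.0 ff 0.0
  mid in seat -2.2 -0.3 0.0 tilt 0.4 corner x -52.3 Ez -0.3
  F seat -0.2 0.4 0.6
t 15.67 tcp [ 566.7 -191.   155.2] F [-0.  -0.3 -0.7] gap 0.997 ff 0.0
  mid in seat -2.6 -0.2 129.2 tilt 0.3 corner x -52.7 Ez 128.9
  F seat -0.1 -0.3 -0.7
t 16.82 tcp [ 401.1 -418.5  259.6] F [-0.7  1.3  0.3] gap 1.003 ff 0.0
top 258 top Z at -x/+x [np.float64(15.0), np.float64(16.3)] Y [np.float64(0.8), np.float64(1.3)]
pusher X [-55.9 -51.9 -45.5]
side 107 top Z at -x/+x [np.float64(11.7), np.float64(11.9)] Y [np.float64(7.7), np.float64(8.4)]
pusher X [-57.  -52.5 -50.2]
```

View pics/g5.png

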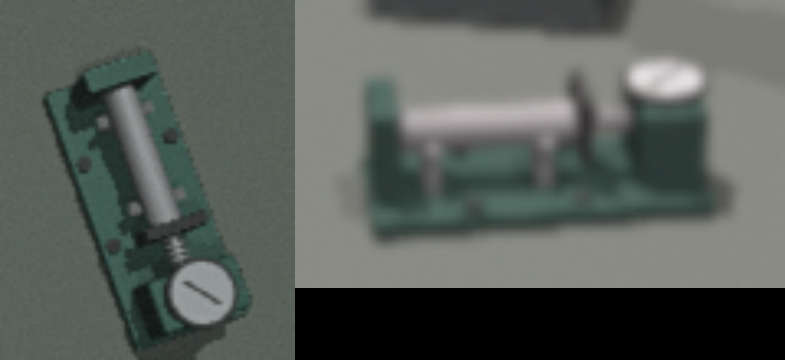

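The roller lies level in both V-rests and is trapped between the stop and the pusher, whose face is at about -50 mm. The arm is clear.

```bash
python3 -c "
from bench import ctrl
print(ctrl.close_job())"
```

```text
the job is handed in; nothing more can be done
None
```

The roller is in the gauge, level in both V-rests, held between pusher and stop and let go of; I handed the job in at about 17 s, and no verdict came back.

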